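# Load the glued nameplate board into the bench screw press and clamp it

### The arm

A 6-joint arm with a two-finger parallel gripper is mounted at the origin on the work surface. World frame = base frame: x ahead of the robot, y to its left, z up, the work surface at z = 0. Lengths are in mm, angles in rad, forces in N, time in s.
With the tool pointing down it reaches from about 350 to 775 mm from the base axis. Payload 7.3 kg.
Tool frame: the origin (TCP) lies at the very end of the fingers, on their centre line; the grasp point (between the pads) lies bot.grip_point_offset behind it (bot.grip_point_offset is the distance from the TCP to the grasp point, in mm); z points along the fingers, y is the line along which they close (so a half turn about z gives the same grasp; the last joint's range is limited). The gripper opens to 92 mm and grips with 3 to 60 N. Pads are 19 mm wide; open, the fingers measure 130 mm over their backs; the gripper's body (75 mm by 190 mm) begins 47 mm behind the grasp point.
Start: joints at [-1.303, 0.342, 1.524, -0, 1.275, -0.146], TCP at [211.122, -480.7, 226.741] pointing down, gripper open.
Joint ranges: [-2.53, 2.53], [-0.77, 2.02], [0.04, 2.7], [-1, 4.14], [0.28, 2.66], [-3.11, 3.11]. Speed limits (rad/s): [2.57, 2.57, 3.14, 3.14, 3.14, 3.14].

### API

Orientations are given as [roll, pitch, yaw] about the fixed x, y, z axes, in that order (R = Rz(yaw) Ry(pitch) Rx(roll)).
In Python, from plant import bot gives the robot as it stands. The module is installed in compiled form; this text tells all that it offers.
- The arm moves only by the tool carry_out, never from a script. Its argument "plan" is a list of rows, each an object of numbers: "tx", "ty", "tz": the shift along the world's x, y, z in mm; "rx", "ry", "rz": the turn, a rotation vector about the world's x, y, z in rad. A call has 1 to 12 rows; each row shifts and turns the commanded pose from where the row before left it; what a row does not reach is not made up. A row lasts 1/10 s, in which the tool goes at most 50 mm and 8.59 degrees, less where a joint would pass 70% of its speed; a pose out of reach is approached as far as the arm can. A call with a gripper value outside its range is refused whole. "gripper" is the closure, from 0 (fully open) to 1 (shut), set as the call begins (left out, the last holds). The fingers move at their own pace and stop on an object; the grip force is fixed at half the most. Time passes only in rows, so rows that do not move let the fingers close. It gives the time, the measured TCP pose, the force, the opening and the grip force at its end, in the units of the state.
- bot.get_obs(): the state, without advancing time (a new reading comes with each control period).
- bot.capture(name): name is "scene" or "top" or "wrist"; returns the picture (384x512x3 uint8, red, green, blue); there is no depth.
- bot.camera_model(name): a dict with "camera_matrix" (3x3 intrinsics, pixels), "R" (3x3) and "t" (3): a world point X has camera coordinates R X + t. Camera axes: x right, y down, z forward; pixel columns grow to the right and rows downward; lengths in mm; the calibration is good to about 2 mm. The wrist camera is an equidistant fisheye: a pixel r from the principal point sees the ray r / f radians off the axis. A picture is of the moment at which its call begins: read the wrist's pose just before it. camera_model takes no time and is no camera call; for the wrist camera it gives the pose at the moment of the call.
- bot.close_job(): hands the job in; it is judged then, once.
The state is a dict: "time": time; "joint_positions": joint angles; "dq": joint speeds; "tau": joint torques, N m; "tool_pos": TCP position; "tcp_rot": TCP orientation; "contact_force": force on the tool from outside, world axes, zero at the start; "moment": the same for the moment, N m; "grip_width": finger opening in mm; "finger_force": force on a finger pad.
Only numpy, scipy, OpenCV 4.12 (cv2) and the standard library are available. Lean on these libraries where they do the work, as an engineer would, in place of code of your own. Each camera call takes 0.05 s, during which the arm holds its last target. There are 200 camera calls.

### The job

The wooden board with the freshly glued brass plate has to be pressed: pick it up by its dark upright grip and lay it flat on the bed of the open blue screw press, brass plate first, centred between the two columns, square, and fully home against the steel stop at the back, then let go of it. Then turn the press's black knob clockwise (seen from above; it sinks as it turns, so follow it down) until the platen clamps the plate firmly, and let go. Leave the keyring, awl, glue jar and thread spool where they are.

Things in the scene. Friction and masses are not known exactly. Their poses are not given: they have to be found in the camera images.
- press: Blue bench screw press, fixed. Origin: on the table under the screw axis; x runs from the open front (robot side) to the back stop, y across, z up. Bed 140 mm wide (y), from x = -75 to +60 mm, top 18 mm above the table. Two steel columns of 16 mm diameter at x = 0, y = -56 and +56 mm. Bridge over them 40 mm deep (x), 140 mm wide, 70 to 90 mm above the table.
- stop (a point): Middle of the front face of the steel back stop, where it meets the bed: 35 mm behind the screw axis (press x = +35 mm), 18 mm above the table. The stop is 80 mm wide and 10 mm high. Axes as press.
- bed (a point): Point on the bed's top surface on the screw axis, 18 mm above the table (axes as press). The board is home when its origin lies here with the same axes.
- platen: Steel pressing plate 60 x 70 x 14 mm under the bridge on a 14 mm stem; origin at the centre of its underside, axes as the press. It slides only up and down, driven by the knob. When it rests on the plate of a board that is home, its underside is 32 mm above the table (14 mm above the bed).
- knob (a joint): Knob angle, rad, 0 to 3.9. Counterclockwise seen from above is positive and raises knob, stem and platen together, 30 mm per turn (4.8 mm per rad). Starts open at 2.5 to 3.5; the platen meets the plate of a board that is home at about 0.42. Friction of 0.12 N m holds it and its clamping force where left; the turning moment rises once the platen presses: 0.3 to 0.8 N m is firm.
- knob_grip (a point): Point on the screw axis at the height to grip the knob, 18 mm above its underside and 12 mm below its top; it rises, sinks and turns with it. Knob: round, black, 46 mm diameter, 30 mm high, red cap with a white line; grip it at any yaw from above. A brass nut of 30 mm diameter stands on the bridge up to 96 mm above the table; at contact the knob is 10 mm above it.
- board: Loose beech board 150 mm long (x), 60 mm wide (y), 10 mm thick, about 0.12 kg, lying on the cutting mat. Origin: on its underside, under the centre of the brass plate. It reaches from x = -115 mm (grip end) to x = +35 mm (plate end, which goes to the stop). Brass plate 50 x 44 mm, its top 14 mm above the underside.
- board_grip (a point): Point at which to pinch the dark wooden grip, an upright block 24 mm (x) by 16 mm (y) at x = -100 mm of the board, from the board's top (10 mm) to 51 mm above its underside. This point is on the block's middle line, 37 mm above the underside; axes as board. Pinch across y. The plate end is the heavy side.
- mat: Green cutting mat 300 x 220 mm, 3 mm thick, fixed; origin at the centre of its underside.
- keyring: Bystander: steel ring of 32 mm diameter, 5 mm thick, lying on the far edge of the mat; origin at the centre of its underside.
- awl: Bystander: red-handled awl, 160 mm long, lying beyond the mat and press; origin under its middle.
- glue: Bystander: white glue jar, 56 mm diameter, 85 mm high, with yellow lid; origin at the centre of its underside.
- spool: Bystander: orange thread spool, 44 mm diameter, 50 mm high; origin at the centre of its underside.
Not all that is in view belongs to the job. There is more than one size of the press; the job needs the middle-sized.

How it is judged (in metres and radians):
On the way:
1. the board lies home on the bed, released, with the platen still clear of it (x of board in the frame of bed between -0.004 and 0.004 m and y of board in the frame of bed between -0.008 and 0.008 m and z of board in the frame of bed between -0.002 and 0.002 m and angle between the x axis of board and the x axis of bed, either way round below 0.12 rad and angle between board's own z axis and vertical below 0.05 rad and contact force between each of the fingers, platen and board below 0.3 N and linear speed of board below 0.01 m/s), for 0.2 s.
At the end, for the whole second after the job is handed in: The board lies flat on the press bed, its origin within 4 mm of the home position along the press (against the stop), within 8 mm across and within 0.12 rad of square, released and at rest, clamped by the platen with more than 10 N, with the knob still and let go (x of board in the frame of bed between -0.004 and 0.004 m and y of board in the frame of bed between -0.008 and 0.008 m and z of board in the frame of bed between -0.002 and 0.002 m and angle between the x axis of board and the x axis of bed, either way round below 0.12 rad and angle between board's own z axis and vertical below 0.05 rad and contact force between the fingers and board below 0.3 N and linear speed of board below 0.01 m/s and contact force between platen and board above 10 N and velocity of joint knob between -0.05 and 0.05 rad/s); the robot touches nothing.
It fails at once if the keyring is disturbed (moved more than 30 mm) (distance of keyring from where it was at the start of the episode above 0.03 m).
It fails at once if the awl is disturbed (moved more than 30 mm) (distance of awl from where it was at the start of the episode above 0.03 m).
It fails at once if the glue is disturbed (moved more than 30 mm) (distance of glue from where it was at the start of the episode above 0.03 m).
It fails at once if the spool is disturbed (moved more than 30 mm) (distance of spool from where it was at the start of the episode above 0.03 m).
It also fails if it takes over 66 s, if anything falls off the work surface, if the arm or the gripper's body presses on something with over 40 N, if the wrist force passes 120 N, or if a joint passes its speed limit or range.

## Working session

There is one attempt and no reset: what is moved stays moved. The work goes in short steps, Python scripts to look and compute and a tool call to move; the robot and the scene stay as the last step left them, time stands still between calls to the robot, and variables do not carry over. Pictures are saved under pics/ and viewed, at most 10 in all, crops included, and the job is handed in when it is done.

Besides the shell and the picture viewer there is one more tool, called after "Request:" as name(argument=value, ...) on one line, values as JSON. carry_out: Moves the arm, as the interface text tells. Its arguments: {"type":"object","properties":{"plan":{"type":"array"},"gripper":{"type":"number"}},"required":["plan"]}

```bash
mkdir -p pics
python3 - <<'E'
from plant import bot
import cv2,numpy as np
o=bot.get_obs();print({k:np.round(v,3).tolist() for k,v in o.items()},bot.grip_point_offset)
for n in("scene","top"):
    m=bot.camera_model(n);print(n,{k:np.round(v,3).tolist() for k,v in m.items()})
    cv2.imwrite(f"pics/{n}0.png",cv2.resize(bot.capture(n)[:,:,::-1],(800,600),interpolation=cv2.INTER_CUBIC))
E
```

```text
{'time': 0.0, 'joint_positions': [-1.303, 0.343, 1.525, -0.0, 1.275, -0.146], 'dq': [-0.0, -0.001, -0.001, -0.001, 0.001, 0.0], 'tau': [-0.0, -43.124, -24.422, 0.072, 0.056, -0.0], 'tool_pos': [211.026, -480.292, 226.059], 'tcp_rot': [-3.14, -0.0, 0.414], 'contact_force': [0.335, 0.035, 0.143], 'moment': [-0.002, -0.001, 0.043], 'finger_force': 0.0, 'grip_width': 91.901} 18.8
scene {'camera_matrix': [[366.818, 0.0, 259.912], [0.0, 366.818, 183.945], [0.0, 0.0, 1.0]], 'R': [[0.225, 0.974, -0.006], [0.76, -0.179, -0.625], [-0.61, 0.136, -0.78]], 't': [-125.297, -292.572, 1427.598]}
top {'camera_matrix': [[363.418, 0.0, 259.941], [0.0, 363.418, 194.531], [0.0, 0.0, 1.0]], 'R': [[0.001, -1.0, 0.003], [-0.998, -0.001, -0.06], [0.06, -0.003, -0.998]], 't': [-5.259, 490.611, 1433.752]}
```

View pics/scene0.png

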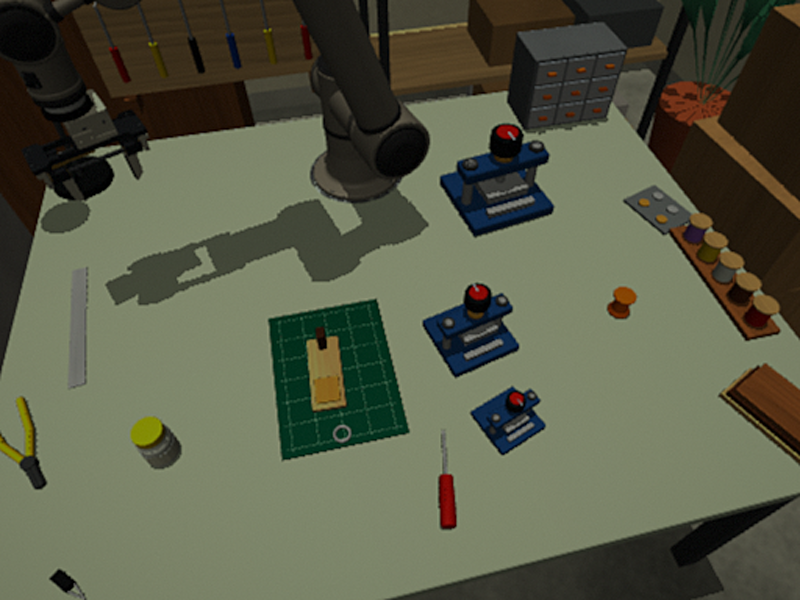

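View pics/top0.png

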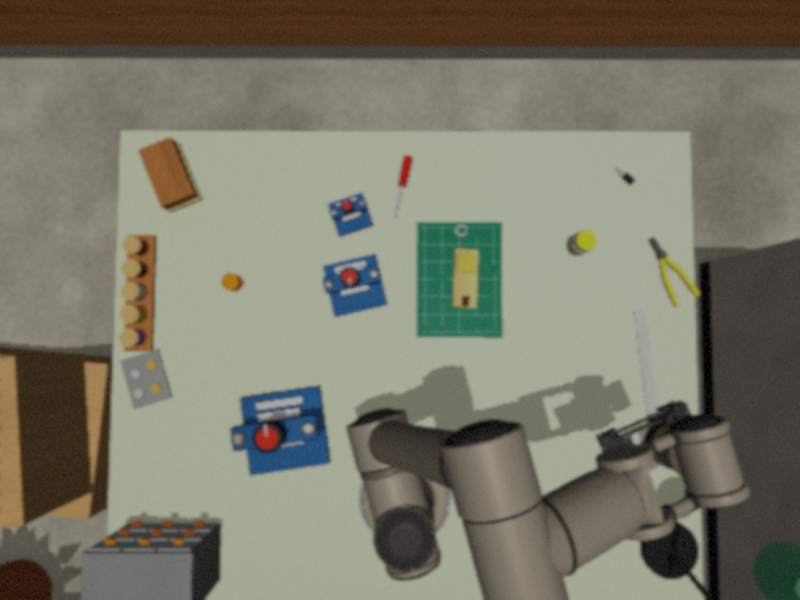

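Candidates for the press, by top-view pixel: large (285,430), middle (354,285), small (350,213). I choose the middle one. The board is at (466,278), with its dark grip at (465,300). Next is one close crop of both from the two views.

Run:
```python
from plant import bot
import cv2,numpy as np
T=bot.capture("top")[:,:,::-1];S=bot.capture("scene")[:,:,::-1]
def c(I,x,y):
    w=cv2.resize(I[y:y+60,x:x+80],(400,300),interpolation=cv2.INTER_CUBIC);return np.clip(w*1.4,0,255).astype(np.uint8)
cv2.imwrite("pics/c1.png",np.vstack([np.hstack([c(T,259,148),c(T,187,152)]),np.hstack([c(S,168,207),c(S,261,180)])]))
```

```text
(no output)
```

View pics/c1.png

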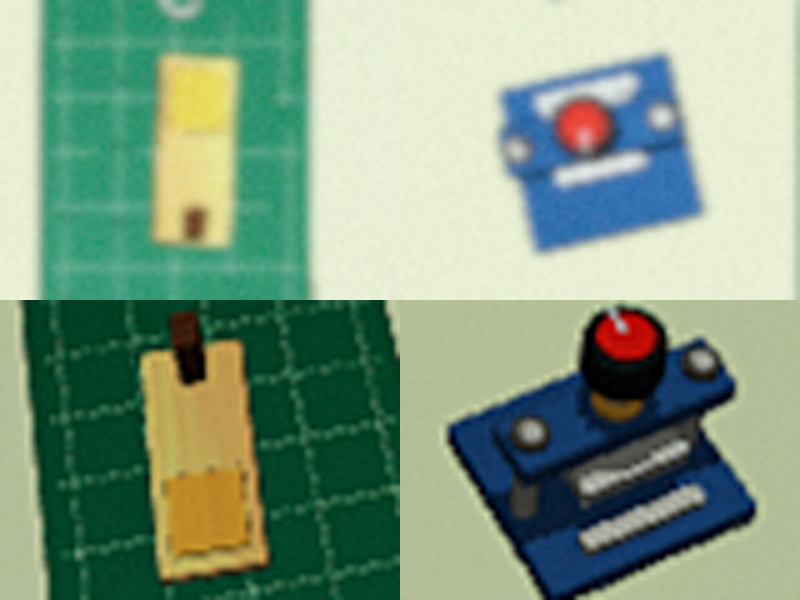

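The crop confirms them. In the top view the board's plate corners are (161,54) and (240,58), and its grip-end corners are (153,241) and (231,247). The press has column caps at (517,150) and (661,117), the stop strip at (535,100)-(637,80) and the red knob cap at (583,126).

```bash
cat > h.py <<'E'
from plant import bot
import cv2,numpy as np
M={n:bot.camera_model(n) for n in("top","scene")}
OFF={'tb':("top",259,148,0,0),'tp':("top",187,152,400,0),'sb':("scene",168,207,0,300),'sp':("scene",261,180,400,300)}
def px(t,u,v):
    n,x,y,ox,oy=OFF[t];return n,np.array([x+(u-ox+.5)/5-.5,y+(v-oy+.5)/5-.5])
def ray(n,p):
    m=M[n];d=m["R"].T@np.linalg.inv(m["camera_matrix"])@[p[0],p[1],1];return -m["R"].T@m["t"],d
def plane(t,u,v,z):
    c,d=ray(*px(t,u,v));return c+d*(z-c[2])/d[2]
def tri(a,b):
    A=np.zeros((3,3));B=np.zeros(3)
    for t in(a,b):
        c,d=ray(*px(*t));d/=np.linalg.norm(d);P=np.eye(3)-np.outer(d,d);A+=P;B+=P@c
    return np.linalg.solve(A,B)
E
python3 - <<'E'
from h import *
np.set_printoptions(precision=1,suppress=True)
print("top corners");
b=[plane('tb',*p,13) for p in((161,54),(240,58),(153,241),(231,247))]
s=[plane('sb',*p,13) for p in((160,580),(268,566),(141,355),(242,341))] # order: check
for x in b+s:print(x)
print("plate tri",tri(('tb',200,100),('sb',206,511)),"grip top tri",tri(('tb',196,210),('sb',185,318)))
print("cap",tri(('tp',583,124),('sp',626,333)))
for a,c in(((517,149),(529,432)),((661,116),(703,362))):print("col",tri(('tp',*a),('sp',*c)))
for p in((500,88),(668,55),(702,212),(537,250)):print("bed",plane('tp',*p,18))
for p in((585,92),):print("stop",plane('tp',*p,28))
for p in((452,430),(755,510),(543,600)):print("sbed",plane('sp',*p,18))
E
```

```text
top corners
[ 636.2 -128.6   13. ]
[ 633.  -192.1   13. ]
[ 485.8 -121.6   13. ]
[ 481.  -183.8   13. ]
[ 635.1 -187.6   13. ]
[ 640.3 -128.6   13. ]
[ 485.7 -180.3   13. ]
[ 489.6 -119.9   13. ]
plate tri [ 599.  -158.3   14. ] grip top tri [ 506.4 -149.6   70.7]
cap [548.3 129.5 151.1]
col [532.2 138.6  47.8]
col [570.1 115.4 161.4]
bed [591.5 208.2  18. ]
bed [618.2  74.2  18. ]
bed [492.5  46.6  18. ]
bed [462.1 177.6  18. ]
stop [587.1 139.4  28. ]
sbed [498.2  48.2  18. ]
sbed [594.9 207.6  18. ]
sbed [624.6  69.8  18. ]
```

Request:
carry_out(plan=[{"tx": 24.2,"ty": 27.3,"tz": -8.9,"rz": -0.039},{"tx": 24.2,"ty": 27.3,"tz": -8.9,"rz": -0.039},{"tx": 24.2,"ty": 27.3,"tz": -8.9,"rz": -0.039},{"tx": 24.2,"ty": 27.3,"tz": -8.9,"rz": -0.039},{"tx": 24.2,"ty": 27.3,"tz": -8.9,"rz": -0.039},{"tx": 24.2,"ty": 27.3,"tz": -8.9,"rz": -0.039},{"tx": 24.2,"ty": 27.3,"tz": -8.9,"rz": -0.039},{"tx": 24.2,"ty": 27.3,"tz": -8.9,"rz": -0.039},{"tx": 24.2,"ty": 27.3,"tz": -8.9,"rz": -0.039},{"tx": 24.2,"ty": 27.3,"tz": -8.9,"rz": -0.039},{"tx": 24.2,"ty": 27.3,"tz": -8.9,"rz": -0.039},{"tx": 24.2,"ty": 27.3,"tz": -8.8,"rz": -0.037}], gripper=0)

```text
invalid input at $.plan[0]: expected keys tx, ty, tz, rx, ry, rz
```

Request:
carry_out(plan=[{"tx": 0},{"tx": 0},{"tx": 0}])

```text
invalid input at $.plan[0]: expected keys tx, ty, tz, rx, ry, rz
```

```bash
cat >> h.py <<'E'
def wrist(name):
    m=bot.camera_model("wrist");I=bot.capture("wrist")[:,:,::-1]
    np.savez(f"pics/{name}.npz",**m)
    cv2.imwrite(f"pics/{name}.png",cv2.resize(I,(800,600),interpolation=cv2.INTER_CUBIC))
def wray(name,u,v):
    m=np.load(f"pics/{name}.npz");K=m["camera_matrix"]
    d=np.array([(u+.5)*.64-.5-K[0,2],(v+.5)*.64-.5-K[1,2]]);r=np.hypot(*d);th=r/K[0,0]
    w=np.array([*(d/r*np.sin(th)),np.cos(th)]);return -m["R"].T@m["t"],m["R"].T@w
def wplane(name,u,v,z):
    c,d=wray(name,u,v);return c+d*(z-c[2])/d[2]
def wtri(*a):
    A=np.zeros((3,3));B=np.zeros(3)
    for t in a:
        c,d=wray(*t);P=np.eye(3)-np.outer(d,d);A+=P;B+=P@c
    return np.linalg.solve(A,B)
E
python3 -c "
from h import *
wrist('w1');o=bot.get_obs();print(o['time'],o['tool_pos'],o['tcp_rot'])"
```

```text
0.25 [ 211.07826048 -480.52539443  226.41490873] [-3.14094404e+00 -7.00136944e-05  4.13833505e-01]
```

View pics/w1.png

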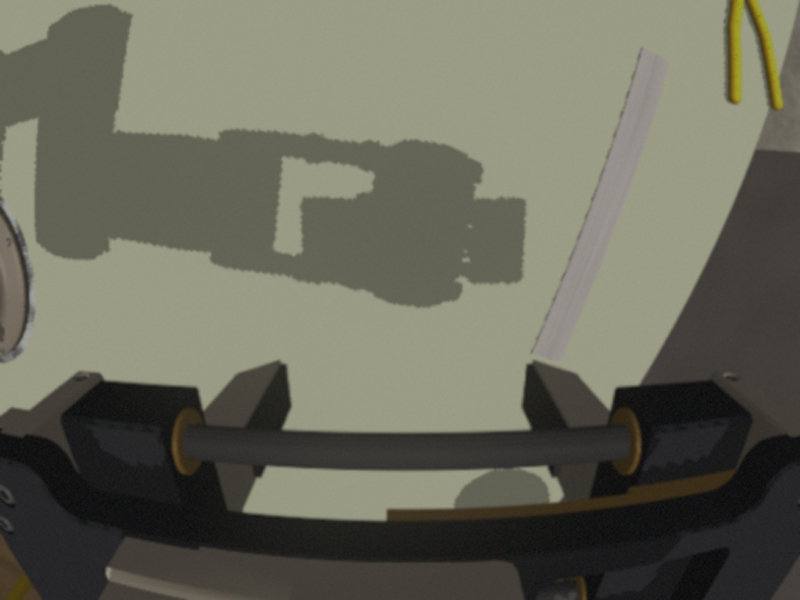

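The move was refused because every row needs all six keys. This picture shows only the empty table from the start pose, with the fingertips at about (280,365) and (530,365). I'll repeat the move with full rows.

Request:
carry_out(plan=[{"tx": 24.2,"ty": 27.3,"tz": -8.9,"rx": 0,"ry": 0,"rz": -0.039},{"tx": 24.2,"ty": 27.3,"tz": -8.9,"rx": 0,"ry": 0,"rz": -0.039},{"tx": 24.2,"ty": 27.3,"tz": -8.9,"rx": 0,"ry": 0,"rz": -0.039},{"tx": 24.2,"ty": 27.3,"tz": -8.9,"rx": 0,"ry": 0,"rz": -0.039},{"tx": 24.2,"ty": 27.3,"tz": -8.9,"rx": 0,"ry": 0,"rz": -0.039},{"tx": 24.2,"ty": 27.3,"tz": -8.9,"rx": 0,"ry": 0,"rz": -0.039},{"tx": 24.2,"ty": 27.3,"tz": -8.9,"rx": 0,"ry": 0,"rz": -0.039},{"tx": 24.2,"ty": 27.3,"tz": -8.9,"rx": 0,"ry": 0,"rz": -0.039},{"tx": 24.2,"ty": 27.3,"tz": -8.9,"rx": 0,"ry": 0,"rz": -0.039},{"tx": 24.2,"ty": 27.3,"tz": -8.9,"rx": 0,"ry": 0,"rz": -0.039},{"tx": 24.2,"ty": 27.3,"tz": -8.9,"rx": 0,"ry": 0,"rz": -0.039},{"tx": 24.2,"ty": 27.3,"tz": -8.8,"rx": 0,"ry": 0,"rz": -0.037}], gripper=0)

```text
time: 1.45
tool_pos: [502.4, -151.8, 119.6]
tcp_rot: [3.141, 0.0, -0.054]
contact_force: [-0.5, 0.0, 0.2]
grip_width: 91.9
finger_force: 0.0
```

Request:
carry_out(plan=[{"tx": 0,"ty": 0,"tz": 0,"rx": 0,"ry": 0,"rz": 0},{"tx": 0,"ty": 0,"tz": 0,"rx": 0,"ry": 0,"rz": 0},{"tx": 0,"ty": 0,"tz": 0,"rx": 0,"ry": 0,"rz": 0}])

```text
time: 1.75
tool_pos: [501.1, -153.7, 120.2]
tcp_rot: [3.141, 0.0, -0.052]
contact_force: [0.3, -0.1, -0.4]
grip_width: 91.8
finger_force: 0.0
```

```bash
python3 -c "
from h import *
wrist('w2');o=bot.get_obs();print(o['time'],o['tool_pos'],o['tcp_rot'])"
```

```text
1.8 [ 501.0534061  -154.00057507  120.33376257] [ 3.14115602e+00 -1.37901227e-04 -5.30639671e-02]
```

View pics/w2.png

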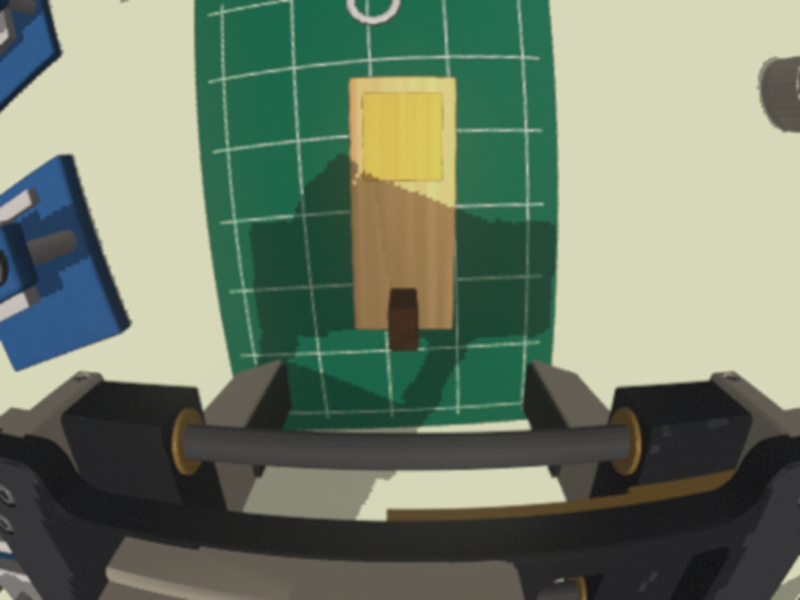

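Close view: the board lies nearly straight in the image, with corners (350,78), (456,78), (355,328) and (453,328). The grip's top face is centred at about (403,328), and the fingers sit symmetrically about x=405.

```bash
python3 -c "
from h import *
np.set_printoptions(precision=1,suppress=True)
print('griptop',wplane('w2',403,328,54))
c=[wplane('w2',*p,13) for p in((350,78),(456,78),(355,328),(453,328))]
print(*c)
x=(c[0]+c[1]-c[2]-c[3])/2;y=np.arctan2(x[1],x[0]);print('yaw',y,np.hypot(*x[:2]))
F=(c[0]+c[1])/2;print('grip pt',F[:2]-135*np.array([np.cos(y),np.sin(y)]))
def m(t,p):
    n,q=px(t,*p);return n,q
# height of grip top from wrist + scene view
c1,d1=wray('w2',403,328);c2,d2=ray(*px('sb',185,318));d2/=np.linalg.norm(d2)
A=sum(np.eye(3)-np.outer(d,d) for d in(d1,d2));b=sum((np.eye(3)-np.outer(d,d))@k for k,d in((c1,d1),(c2,d2)));print('tri',np.linalg.solve(A,b))
"
```

```text
griptop [ 500.7 -151.6   54. ]
[ 635.1 -128.7   13. ] [ 631.8 -188.    13. ] [ 486.8 -121.    13. ] [ 483.7 -181.    13. ]
yaw -0.04923725393787052 148.39106297163917
grip pt [ 498.6 -151.7]
tri [ 506.6 -150.7   70.7]
```

Request:
carry_out(plan=[{"tx": -2,"ty": 1.8,"tz": -15,"rx": 0,"ry": 0,"rz": 0},{"tx": 0,"ty": 0,"tz": -20,"rx": 0,"ry": 0,"rz": 0},{"tx": 0,"ty": 0,"tz": -20,"rx": 0,"ry": 0,"rz": 0},{"tx": 0,"ty": 0,"tz": -20,"rx": 0,"ry": 0,"rz": 0},{"tx": 0,"ty": 0,"tz": -15,"rx": 0,"ry": 0,"rz": 0},{"tx": 0,"ty": 0,"tz": -9,"rx": 0,"ry": 0,"rz": 0},{"tx": 0,"ty": 0,"tz": 0,"rx": 0,"ry": 0,"rz": 0},{"tx": 0,"ty": 0,"tz": 0,"rx": 0,"ry": 0,"rz": 0}])

```text
time: 2.6
tool_pos: [499.7, -151.9, 21.6]
tcp_rot: [3.141, -0.001, -0.053]
contact_force: [0.5, -0.5, 0.6]
grip_width: 91.6
finger_force: 0.0
```

Request:
carry_out(plan=[{"tx": 0,"ty": 0,"tz": 0,"rx": 0,"ry": 0,"rz": 0},{"tx": 0,"ty": 0,"tz": 0,"rx": 0,"ry": 0,"rz": 0},{"tx": 0,"ty": 0,"tz": 0,"rx": 0,"ry": 0,"rz": 0},{"tx": 0,"ty": 0,"tz": 0,"rx": 0,"ry": 0,"rz": 0},{"tx": 0,"ty": 0,"tz": 0,"rx": 0,"ry": 0,"rz": 0},{"tx": 0,"ty": 0,"tz": 0,"rx": 0,"ry": 0,"rz": 0},{"tx": 0,"ty": 0,"tz": 0,"rx": 0,"ry": 0,"rz": 0},{"tx": 0,"ty": 0,"tz": 0,"rx": 0,"ry": 0,"rz": 0},{"tx": 0,"ty": 0,"tz": 0,"rx": 0,"ry": 0,"rz": 0},{"tx": 0,"ty": 0,"tz": 0,"rx": 0,"ry": 0,"rz": 0}], gripper=1)

```text
time: 3.6
tool_pos: [499.5, -151.3, 21.0]
tcp_rot: [3.142, 0.0, -0.052]
contact_force: [0.2, 0.3, 0.4]
grip_width: 16.6
finger_force: 0.2
```

Request:
carry_out(plan=[{"tx": 0,"ty": 0,"tz": 0,"rx": 0,"ry": 0,"rz": 0},{"tx": 0,"ty": 0,"tz": 0,"rx": 0,"ry": 0,"rz": 0},{"tx": 0,"ty": 0,"tz": 4,"rx": 0,"ry": 0,"rz": 0},{"tx": 0,"ty": 0,"tz": 8,"rx": 0,"ry": 0,"rz": 0},{"tx": 0,"ty": 0,"tz": 12,"rx": 0,"ry": 0,"rz": 0},{"tx": 0,"ty": 0,"tz": 12,"rx": 0,"ry": 0,"rz": 0},{"tx": 0,"ty": 0,"tz": 12,"rx": 0,"ry": 0,"rz": 0},{"tx": 0,"ty": 0,"tz": 8,"rx": 0,"ry": 0,"rz": 0},{"tx": 0,"ty": 0,"tz": 4,"rx": 0,"ry": 0,"rz": 0},{"tx": 0,"ty": 0,"tz": 0,"rx": 0,"ry": 0,"rz": 0},{"tx": 0,"ty": 0,"tz": 0,"rx": 0,"ry": 0,"rz": 0}])

```text
time: 4.7
tool_pos: [499.3, -151.2, 80.8]
tcp_rot: [-3.141, 0.0, -0.052]
contact_force: [-0.3, -0.2, -1.0]
grip_width: 16.2
finger_force: 30.0
```

```bash
python3 -c "
from h import *
wrist('w3');o=bot.get_obs();print(o['time'],o['tool_pos'],o['contact_force'],o['moment'],o['grip_width'],o['finger_force'])"
```

```text
4.75 [ 499.18487676 -151.1529455    80.59870034] [-0.54558674 -0.54218417 -2.17958856] [0.07066346 0.10209058 0.04341408] 15.897535852744262 29.998877942562103
```

View pics/w3.png

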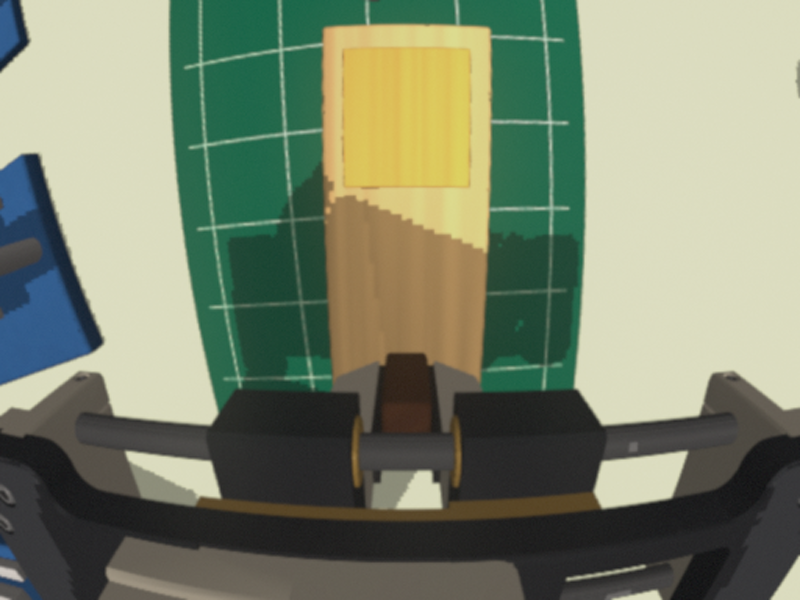

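The board is held. Its plate end is at (323,27)-(490,27) and its sides reach (331,375) and (481,375). I'll check for sag from the apparent width at the far end.

```bash
python3 -c "
from h import *
np.set_printoptions(precision=2,suppress=True)
for z in(66,69,72.5):
    a,b,c,d=[wplane('w3',*p,z) for p in((323,27),(490,27),(331,375),(481,375))]
    print(z,np.hypot(*(a-b)[:2]),np.hypot(*(c-d)[:2]),(a+b)/2,a,b)
x=(a+b-c-d)/2;print(np.arctan2(x[1],x[0]))
R=np.array([np.cos(-.052),np.sin(-.052)]);print('tip ahead of grip',R@((a+b)/2-[499.3,-151.2,0])[:2])
"
```

```text
66 61.75558276687566 62.7798787547236 [ 635.49 -157.94   66.  ] [ 637.11 -127.11   66.  ] [ 633.88 -188.78   66.  ]
69 60.6857934648728 61.69234561741402 [ 634.58 -157.9    69.  ] [ 636.17 -127.6    69.  ] [ 633.  -188.2   69. ]
72.5 59.437705945869475 60.42355695721953 [ 633.52 -157.85   72.5 ] [ 635.08 -128.17   72.5 ] [ 631.97 -187.53   72.5 ]
-0.053565398731425795
tip ahead of grip 134.38757349572302
```

Request:
carry_out(plan=[{"tx": -14,"ty": 8,"tz": 0,"rx": 0,"ry": 0,"rz": 0.0224},{"tx": -22,"ty": 15,"tz": 0,"rx": 0,"ry": 0,"rz": 0.0224},{"tx": -22,"ty": 20,"tz": 0,"rx": 0,"ry": 0,"rz": 0.0224},{"tx": -22,"ty": 22,"tz": 0,"rx": 0,"ry": 0,"rz": 0.0224},{"tx": -20,"ty": 25,"tz": 0,"rx": 0,"ry": 0,"rz": 0.0224},{"tx": -10,"ty": 28,"tz": 0,"rx": 0,"ry": 0,"rz": 0.0224},{"tx": -5,"ty": 28,"tz": 0,"rx": 0,"ry": 0,"rz": 0.0224},{"tx": -3,"ty": 28,"tz": 0,"rx": 0,"ry": 0,"rz": 0.0224},{"tx": -3,"ty": 26,"tz": 0,"rx": 0,"ry": 0,"rz": 0.0224},{"tx": 0,"ty": 22,"tz": 0,"rx": 0,"ry": 0,"rz": 0.0224},{"tx": 0,"ty": 14,"tz": 0,"rx": 0,"ry": 0,"rz": 0.0224},{"tx": 0,"ty": 6.5,"tz": 0,"rx": 0,"ry": 0,"rz": 0.0224}])

```text
time: 5.95
tool_pos: [378.2, 92.2, 80.8]
tcp_rot: [-3.141, 0.001, 0.219]
contact_force: [0.4, -0.6, -2.3]
grip_width: 15.6
finger_force: 30.0
```

Request:
carry_out(plan=[{"tx": 0,"ty": 0,"tz": 0,"rx": 0,"ry": 0,"rz": 0},{"tx": 0,"ty": 0,"tz": 0,"rx": 0,"ry": 0,"rz": 0},{"tx": 0,"ty": 0,"tz": 0,"rx": 0,"ry": 0,"rz": 0}])

```text
time: 6.25
tool_pos: [378.5, 90.6, 80.9]
tcp_rot: [3.141, 0.0, 0.215]
contact_force: [-0.3, -1.0, -0.4]
grip_width: 15.9
finger_force: 30.0
```

```bash
python3 -c "
from h import *
wrist('w4');o=bot.get_obs();print(o['time'],o['tool_pos'],o['tcp_rot'],o['grip_width'])"
```

```text
6.3 [378.56401128  90.58406762  80.98426258] [3.14146065e+00 2.04644503e-04 2.15274718e-01] 15.748033929633618
```

View pics/w4.png

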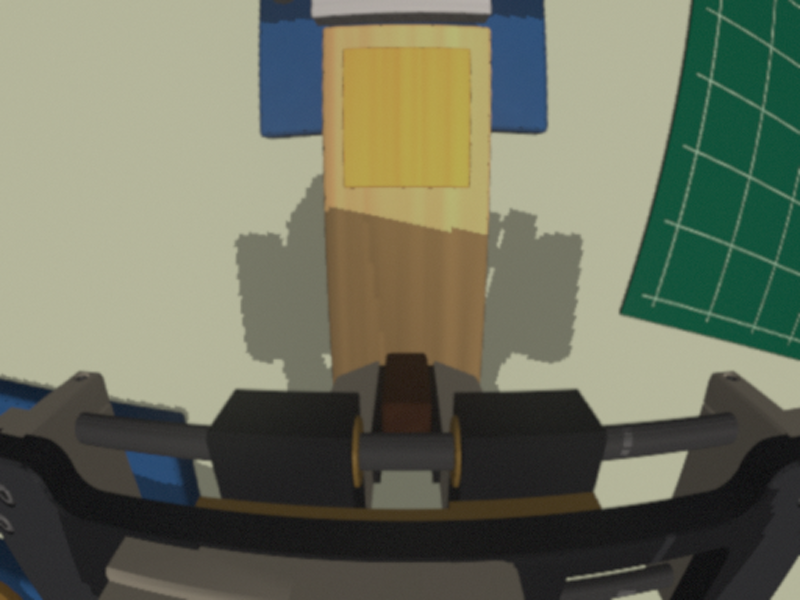

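The board's plate end lies just in front of the platen. The platen's front edge runs (313,17)-(491,20). The bed's front corners are at (262,136) and (547,132), and its side edges go up to (260,10) and (544,10).

```bash
python3 -c "
from h import *
np.set_printoptions(precision=3,suppress=True)
for nm,z,p in(('bed18',18,((262,136),(547,132))),('bed0',0,((262,136),(547,132))),('platen top?',58,((313,17),(491,18))),('platen bot',44,((313,17),(491,24)))):
    a,b=[wplane('w4',*q,z) for q in p];d=a-b
    print(nm,a,b,'mid',(a+b)/2,'w',np.hypot(*d[:2]),'yaw',np.arctan2(-d[0],d[1]))
for q in((262,120),(260,10)),((546,120),(544,10)):
    a,b=[wplane('w4',*k,18) for k in q];d=b-a;print('side',np.arctan2(d[1],d[0]))
"
```

```text
bed18 [459.895 179.921  18.   ] [490.991  46.423  18.   ] mid [475.443 113.172  18.   ] w 137.0725552131453 yaw 0.22885250066751933
bed0 [459.85 185.71   0.  ] [493.475  41.356   0.   ] mid [476.662 113.533   0.   ] w 148.2185843909588 yaw 0.22885250066751897
platen top? [511.044 157.134  58.   ] [525.123  89.377  58.   ] mid [518.083 123.256  58.   ] w 69.2044069215752 yaw 0.2048766983678375
platen bot [514.95 160.87  44.  ] [527.367  87.33   44.   ] mid [521.158 124.1    44.   ] w 74.58094060085762 yaw 0.1672800437143
side 0.24534791051465132
side 0.22218021449487724
```

Request:
carry_out(plan=[{"tx": 0,"ty": 0.3,"tz": -8,"rx": 0,"ry": 0,"rz": 0.005},{"tx": 0,"ty": 0.4,"tz": -10,"rx": 0,"ry": 0,"rz": 0},{"tx": 0,"ty": 0,"tz": -10,"rx": 0,"ry": 0,"rz": 0},{"tx": 0,"ty": 0,"tz": -8,"rx": 0,"ry": 0,"rz": 0},{"tx": 0,"ty": 0,"tz": -4,"rx": 0,"ry": 0,"rz": 0},{"tx": 0,"ty": 0,"tz": 0,"rx": 0,"ry": 0,"rz": 0},{"tx": 3.9,"ty": 0.9,"tz": 0,"rx": 0,"ry": 0,"rz": 0},{"tx": 7.8,"ty": 1.8,"tz": 0,"rx": 0,"ry": 0,"rz": 0},{"tx": 9.8,"ty": 2.2,"tz": 0,"rx": 0,"ry": 0,"rz": 0},{"tx": 9.8,"ty": 2.2,"tz": 0,"rx": 0,"ry": 0,"rz": 0},{"tx": 7.8,"ty": 1.8,"tz": 0,"rx": 0,"ry": 0,"rz": 0},{"tx": 0,"ty": 0,"tz": 0,"rx": 0,"ry": 0,"rz": 0}])

```text
time: 7.5
tool_pos: [419.2, 101.0, 41.1]
tcp_rot: [3.141, -0.002, 0.222]
contact_force: [-0.7, -0.6, -1.8]
grip_width: 16.0
finger_force: 30.0
```

Request:
carry_out(plan=[{"tx": 3.9,"ty": 0.9,"tz": 0,"rx": 0,"ry": 0,"rz": 0},{"tx": 7.8,"ty": 1.8,"tz": 0,"rx": 0,"ry": 0,"rz": 0},{"tx": 7.8,"ty": 1.8,"tz": 0,"rx": 0,"ry": 0,"rz": 0},{"tx": 3.9,"ty": 0.9,"tz": 0,"rx": 0,"ry": 0,"rz": 0},{"tx": 0,"ty": 0,"tz": 0,"rx": 0,"ry": 0,"rz": 0},{"tx": 0,"ty": 0,"tz": -2,"rx": 0,"ry": 0,"rz": 0},{"tx": 0,"ty": 0,"tz": -1.5,"rx": 0,"ry": 0,"rz": 0},{"tx": 0,"ty": 0,"tz": -1,"rx": 0,"ry": 0,"rz": 0},{"tx": 0,"ty": 0,"tz": 0,"rx": 0,"ry": 0,"rz": 0},{"tx": 0,"ty": 0,"tz": 0,"rx": 0,"ry": 0,"rz": 0}])

```text
time: 8.5
tool_pos: [440.9, 106.2, 36.5]
tcp_rot: [3.142, 0.0, 0.222]
contact_force: [0.5, 0.1, -1.1]
grip_width: 15.6
finger_force: 30.0
```

Request:
carry_out(plan=[{"tx": 1.46,"ty": 0.33,"tz": 0,"rx": 0,"ry": 0,"rz": 0},{"tx": 1.46,"ty": 0.33,"tz": 0,"rx": 0,"ry": 0,"rz": 0},{"tx": 1.46,"ty": 0.33,"tz": 0,"rx": 0,"ry": 0,"rz": 0},{"tx": 1.46,"ty": 0.33,"tz": 0,"rx": 0,"ry": 0,"rz": 0},{"tx": 0.98,"ty": 0.22,"tz": 0,"rx": 0,"ry": 0,"rz": 0},{"tx": 0,"ty": 0,"tz": 0,"rx": 0,"ry": 0,"rz": 0},{"tx": 0,"ty": 0,"tz": 0,"rx": 0,"ry": 0,"rz": 0}])

```text
time: 9.2
tool_pos: [447.8, 107.7, 36.5]
tcp_rot: [3.142, 0.0, 0.222]
contact_force: [0.7, -0.1, -1.8]
grip_width: 15.7
finger_force: 30.0
```

Request:
carry_out(plan=[{"tx": 0.98,"ty": 0.22,"tz": 0,"rx": 0,"ry": 0,"rz": 0},{"tx": 0.98,"ty": 0.22,"tz": 0,"rx": 0,"ry": 0,"rz": 0},{"tx": 0,"ty": 0,"tz": 0,"rx": 0,"ry": 0,"rz": 0},{"tx": 0,"ty": 0,"tz": 0,"rx": 0,"ry": 0,"rz": 0}])

```text
time: 9.6
tool_pos: [449.8, 108.2, 36.5]
tcp_rot: [3.141, 0.0, 0.222]
contact_force: [-0.5, 0.6, -2.5]
grip_width: 15.7
finger_force: 30.0
```

Request:
carry_out(plan=[{"tx": 0.98,"ty": 0.22,"tz": 0,"rx": 0,"ry": 0,"rz": 0},{"tx": 0.98,"ty": 0.22,"tz": 0,"rx": 0,"ry": 0,"rz": 0},{"tx": 0,"ty": 0,"tz": 0,"rx": 0,"ry": 0,"rz": 0},{"tx": 0,"ty": 0,"tz": 0,"rx": 0,"ry": 0,"rz": 0}])

```text
time: 10.0
tool_pos: [450.0, 108.3, 36.3]
tcp_rot: [-3.142, 0.004, 0.222]
contact_force: [-5.0, -3.1, 2.9]
grip_width: 15.9
finger_force: 30.0
```

Request:
carry_out(plan=[{"tx": 0.98,"ty": 0.22,"tz": 0,"rx": 0,"ry": 0,"rz": 0},{"tx": 0.98,"ty": 0.22,"tz": 0,"rx": 0,"ry": 0,"rz": 0},{"tx": 0,"ty": 0,"tz": 0,"rx": 0,"ry": 0,"rz": 0},{"tx": 0,"ty": 0,"tz": 0,"rx": 0,"ry": 0,"rz": 0}])

```text
time: 10.4
tool_pos: [450.0, 108.3, 36.0]
tcp_rot: [-3.141, 0.008, 0.222]
contact_force: [-11.3, -4.4, 7.2]
grip_width: 15.9
finger_force: 30.0
```

Request:
carry_out(plan=[{"tx": -1.4,"ty": -0.3,"tz": 0,"rx": 0,"ry": 0,"rz": 0},{"tx": -1,"ty": -0.25,"tz": -0.5,"rx": 0,"ry": 0,"rz": 0},{"tx": 0,"ty": 0,"tz": 0,"rx": 0,"ry": 0,"rz": 0},{"tx": 0,"ty": 0,"tz": 0,"rx": 0,"ry": 0,"rz": 0}])

```text
time: 10.8
tool_pos: [450.0, 108.3, 36.0]
tcp_rot: [-3.142, 0.003, 0.222]
contact_force: [-6.4, -2.6, 3.3]
grip_width: 15.9
finger_force: 30.0
```

Request:
carry_out(plan=[{"tx": 0,"ty": 0,"tz": 0,"rx": 0,"ry": 0,"rz": 0},{"tx": 0,"ty": 0,"tz": 0,"rx": 0,"ry": 0,"rz": 0},{"tx": 0,"ty": 0,"tz": 0,"rx": 0,"ry": 0,"rz": 0},{"tx": 0,"ty": 0,"tz": 0,"rx": 0,"ry": 0,"rz": 0},{"tx": 0,"ty": 0,"tz": 0,"rx": 0,"ry": 0,"rz": 0}], gripper=0.6)

```text
time: 11.3
tool_pos: [451.6, 108.6, 36.1]
tcp_rot: [3.141, -0.001, 0.222]
contact_force: [0.1, 0.5, -0.4]
grip_width: 36.4
finger_force: 0.0
```

```bash
python3 -c "
from h import *
wrist('w5');o=bot.get_obs();print(o['time'],o['tool_pos'],o['tcp_rot'],o['contact_force'],o['grip_width'])"
```

```text
11.35 [451.49402048 108.5475274   36.06272368] [ 3.14150791e+00 -3.07641255e-04  2.21563692e-01] [ 0.18315116  0.15793935 -0.55668604] 36.715516100550666
```

View pics/w5.png

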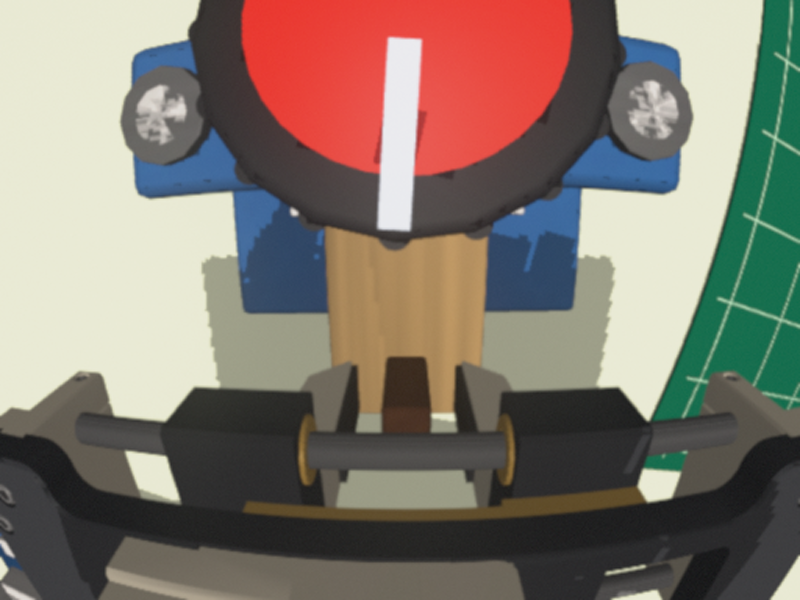

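Released: the board lies on the bed, centred. Its sides at row 235 are 327 and 489, the bed's are 235 and 581, and both midpoints are 408. The red cap's edges are at (242,20) and (571,20), and the knob rim's at (190,30) and (620,30). Now I'll work out the knob's height and angle.

```bash
python3 -c "
from h import *
np.set_printoptions(precision=1,suppress=True)
c=wray('w5',1,1)[0];print('cam',c)
for z in(140,144,148,152):
    a,b=[wplane('w5',*p,z) for p in((190,30),(620,30))];e=wplane('w5',398,240,z)
    print(z,a,b,np.hypot(*(a-b)[:2]),(a+b)/2,'near rim',e, 'dist from axis',np.hypot(*(e[:2]-[548.3,129.9])))
a,b=[wplane('w5',*p,28) for p in((327,235),(489,235))];print((a+b)/2,np.hypot(*(a-b)[:2]))
u=(a+b)/2-[549,130,0];print('lateral',-.22*u[0]+.9755*u[1])
e=wplane('w5',407,412,28);print('board end, along',(e[0]-549)*.9755+(e[1]-130)*.22)
"
```

```text
cam [533.2 127.2 194.5]
140 [545.4 157.5 140. ] [557.  105.4 140. ] 53.34005095357215 [551.2 131.5 140. ] near rim [524.  126.1 140. ] dist from axis 24.634769853922208
144 [544.5 155.3 144. ] [555.3 107.  144. ] 49.42872759621102 [549.9 131.1 144. ] near rim [524.6 126.2 144. ] dist from axis 23.94962926170412
148 [543.6 153.  148. ] [553.5 108.6 148. ] 45.517404238849856 [548.5 130.8 148. ] near rim [525.3 126.3 148. ] dist from axis 23.264525500898543
152 [542.7 150.8 152. ] [551.8 110.2 152. ] 41.606080881488744 [547.2 130.5 152. ] near rim [526.  126.4 152. ] dist from axis 22.57946192411053
[507.7 120.9  28. ] 59.1619165246417
lateral 0.21597124039653615
board end, along -115.60280452646995
```

Request:
carry_out(plan=[{"tx": 0,"ty": 0,"tz": 0,"rx": 0,"ry": 0,"rz": 0},{"tx": 0,"ty": 0,"tz": 0,"rx": 0,"ry": 0,"rz": 0},{"tx": 0,"ty": 0,"tz": 10,"rx": 0,"ry": 0,"rz": 0},{"tx": 0,"ty": 0,"tz": 20,"rx": 0,"ry": 0,"rz": 0},{"tx": 0,"ty": 0,"tz": 30,"rx": 0,"ry": 0,"rz": 0},{"tx": 0,"ty": 0,"tz": 40,"rx": 0,"ry": 0,"rz": 0},{"tx": 0,"ty": 0,"tz": 30,"rx": 0,"ry": 0,"rz": 0},{"tx": 0,"ty": 0,"tz": 10,"rx": 0,"ry": 0,"rz": 0}], gripper=0)

```text
time: 12.15
tool_pos: [452.8, 108.7, 179.8]
tcp_rot: [3.141, -0.006, 0.222]
contact_force: [-0.5, -0.2, -0.1]
grip_width: 91.3
finger_force: 0.0
```

Request:
carry_out(plan=[{"tx": 8.1,"ty": 1.85,"tz": 0,"rx": 0,"ry": 0,"rz": 0.149},{"tx": 8.1,"ty": 1.85,"tz": 0,"rx": 0,"ry": 0,"rz": 0.149},{"tx": 8.1,"ty": 1.85,"tz": 0,"rx": 0,"ry": 0,"rz": 0.149},{"tx": 8.1,"ty": 1.85,"tz": 0,"rx": 0,"ry": 0,"rz": 0.149},{"tx": 8.1,"ty": 1.85,"tz": 0,"rx": 0,"ry": 0,"rz": 0.149},{"tx": 8.1,"ty": 1.85,"tz": 0,"rx": 0,"ry": 0,"rz": 0.149},{"tx": 8.1,"ty": 1.85,"tz": 0,"rx": 0,"ry": 0,"rz": 0.149},{"tx": 8.1,"ty": 1.85,"tz": 0,"rx": 0,"ry": 0,"rz": 0.149},{"tx": 8.1,"ty": 1.85,"tz": 0,"rx": 0,"ry": 0,"rz": 0.149},{"tx": 8.1,"ty": 1.85,"tz": 0,"rx": 0,"ry": 0,"rz": 0.149},{"tx": 8.1,"ty": 1.85,"tz": 0,"rx": 0,"ry": 0,"rz": 0.149},{"tx": 8.2,"ty": 1.85,"tz": 0,"rx": 0,"ry": 0,"rz": 0.149}])

```text
time: 13.35
tool_pos: [548.4, 130.7, 175.5]
tcp_rot: [-3.14, -0.0, 2.016]
contact_force: [-0.6, 0.1, 0.5]
grip_width: 91.9
finger_force: 0.0
```

Request:
carry_out(plan=[{"tx": 0,"ty": 0,"tz": 0,"rx": 0,"ry": 0,"rz": 0},{"tx": 0,"ty": 0,"tz": 0,"rx": 0,"ry": 0,"rz": 0},{"tx": 0,"ty": 0,"tz": 0,"rx": 0,"ry": 0,"rz": 0}])

```text
time: 13.65
tool_pos: [548.0, 130.6, 175.8]
tcp_rot: [-3.141, -0.0, 2.007]
contact_force: [0.3, -0.2, -0.0]
grip_width: 91.7
finger_force: 0.0
```

```bash
python3 -c "
from h import *
wrist('w6');o=bot.get_obs();print(o['time'],o['tool_pos'],o['tcp_rot'],o['joint_positions'],o['contact_force'],o['moment'],o['grip_width'])"
```

```text
13.7 [548.10747883 130.62911546 175.92755127] [-3.14109282e+00 -1.92728714e-04  2.00720116e+00] [ 9.79439428e-02  4.55833250e-01  1.49323811e+00  1.70316147e-05
  1.19305676e+00 -3.38467224e-01] [-0.43650259 -0.00618631  0.51203745] [-0.00057759 -0.11300831  0.02420941] 91.74067872489479
```

View pics/w6.png

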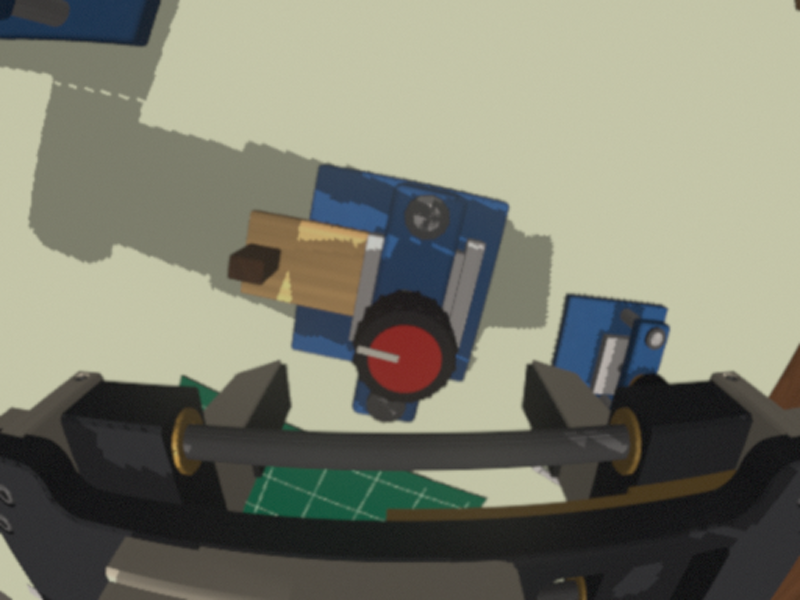

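The board is still in place with the platen clear of it. The knob's red cap is centred at about (404,359), midway between the fingers (x=405).

```bash
python3 -c "
from h import *
np.set_printoptions(precision=1,suppress=True)
print('tri',wtri(('w5',406,23),('w6',404,359)))
for z in(146,148,150):
    a,b,c=[wplane('w6',*p,z) for p in((357,359),(456,359),(404,359))];print(z,c,np.hypot(*(a-b)[:2]))
"
```

```text
tri [547.4 130.3 148.6]
146 [548.2 129.1 146. ] 44.115918895334474
148 [547.8 129.9 148. ] 43.647279250165916
150 [547.4 130.8 150. ] 43.178639604997265
```

Request:
carry_out(plan=[{"tx": 0,"ty": -0.4,"tz": -10,"rx": 0,"ry": 0,"rz": 0},{"tx": 0,"ty": 0,"tz": -20,"rx": 0,"ry": 0,"rz": 0},{"tx": 0,"ty": 0,"tz": -18,"rx": 0,"ry": 0,"rz": 0},{"tx": 0,"ty": 0,"tz": -10,"rx": 0,"ry": 0,"rz": 0},{"tx": 0,"ty": 0,"tz": 0,"rx": 0,"ry": 0,"rz": 0},{"tx": 0,"ty": 0,"tz": 0,"rx": 0,"ry": 0,"rz": 0}])

```text
time: 14.3
tool_pos: [548.8, 130.3, 118.3]
tcp_rot: [3.141, 0.0, 2.009]
contact_force: [0.1, 0.6, 0.0]
grip_width: 91.9
finger_force: 0.0
```

Request:
carry_out(plan=[{"tx": 0,"ty": 0,"tz": 0,"rx": 0,"ry": 0,"rz": 0},{"tx": 0,"ty": 0,"tz": 0,"rx": 0,"ry": 0,"rz": 0},{"tx": 0,"ty": 0,"tz": 0,"rx": 0,"ry": 0,"rz": 0},{"tx": 0,"ty": 0,"tz": 0,"rx": 0,"ry": 0,"rz": 0},{"tx": 0,"ty": 0,"tz": 0,"rx": 0,"ry": 0,"rz": 0},{"tx": 0,"ty": 0,"tz": 0,"rx": 0,"ry": 0,"rz": 0},{"tx": 0,"ty": 0,"tz": 0,"rx": 0,"ry": 0,"rz": 0},{"tx": 0,"ty": 0,"tz": 0,"rx": 0,"ry": 0,"rz": 0},{"tx": 0,"ty": 0,"tz": 0,"rx": 0,"ry": 0,"rz": 0},{"tx": 0,"ty": 0,"tz": 0,"rx": 0,"ry": 0,"rz": 0}], gripper=1)

```text
time: 15.3
tool_pos: [547.7, 129.9, 118.0]
tcp_rot: [-3.139, -0.0, 2.01]
contact_force: [-4.2, -3.0, 3.7]
grip_width: 45.2
finger_force: 30.0
```

Request:
carry_out(plan=[{"tx": 0,"ty": 0,"tz": -0.57,"rx": 0,"ry": 0,"rz": -0.12},{"tx": 0,"ty": 0,"tz": -0.57,"rx": 0,"ry": 0,"rz": -0.12},{"tx": 0,"ty": 0,"tz": -0.57,"rx": 0,"ry": 0,"rz": -0.12},{"tx": 0,"ty": 0,"tz": -0.57,"rx": 0,"ry": 0,"rz": -0.12},{"tx": 0,"ty": 0,"tz": -0.57,"rx": 0,"ry": 0,"rz": -0.12},{"tx": 0,"ty": 0,"tz": -0.57,"rx": 0,"ry": 0,"rz": -0.12}])

```text
time: 15.9
tool_pos: [547.4, 129.9, 114.6]
tcp_rot: [-3.139, 0.002, 1.285]
contact_force: [-5.7, -3.0, 3.7]
grip_width: 45.7
finger_force: 30.0
```

```bash
cat > s.py <<'E'
from plant import bot
import numpy as np
o=bot.get_obs();print({k:np.round(o[k],2).tolist() for k in("time","tool_pos","tcp_rot","contact_force","moment","grip_width","finger_force")},o["joint_positions"][5])
E
python3 s.py
```

```text
{'time': 15.9, 'tool_pos': [547.44, 129.88, 114.58], 'tcp_rot': [-3.14, 0.0, 1.28], 'contact_force': [-5.73, -3.0, 3.74], 'moment': [-0.44, 0.84, 0.09], 'grip_width': 45.68, 'finger_force': 29.99} 0.38338383000353926
```

Request:
carry_out(plan=[{"tx": -0.5,"ty": 0,"tz": -0.57,"rx": 0,"ry": 0,"rz": -0.12},{"tx": -0.3,"ty": 0,"tz": -0.57,"rx": 0,"ry": 0,"rz": -0.12},{"tx": 0,"ty": 0,"tz": -0.57,"rx": 0,"ry": 0,"rz": -0.12},{"tx": 0,"ty": 0,"tz": -0.57,"rx": 0,"ry": 0,"rz": -0.12},{"tx": 0,"ty": 0,"tz": -0.57,"rx": 0,"ry": 0,"rz": -0.12},{"tx": 0,"ty": 0,"tz": -0.57,"rx": 0,"ry": 0,"rz": -0.12},{"tx": 0,"ty": 0,"tz": -0.57,"rx": 0,"ry": 0,"rz": -0.12},{"tx": 0,"ty": 0,"tz": -0.57,"rx": 0,"ry": 0,"rz": -0.12},{"tx": 0,"ty": 0,"tz": -0.57,"rx": 0,"ry": 0,"rz": -0.12},{"tx": 0,"ty": 0,"tz": -0.57,"rx": 0,"ry": 0,"rz": -0.12}])

```text
time: 16.9
tool_pos: [547.1, 130.2, 108.8]
tcp_rot: [3.141, 0.002, 0.085]
contact_force: [-3.9, -1.2, 2.5]
grip_width: 45.5
finger_force: 30.0
```

```bash
python3 s.py
```

```text
{'time': 16.9, 'tool_pos': [547.11, 130.16, 108.85], 'tcp_rot': [3.14, 0.0, 0.08], 'contact_force': [-3.93, -1.21, 2.5], 'moment': [-0.18, 0.57, 0.06], 'grip_width': 45.55, 'finger_force': 29.99} 1.583528696051319
```

Request:
carry_out(plan=[{"tx": 0,"ty": 0,"tz": -0.48,"rx": 0,"ry": 0,"rz": -0.1},{"tx": 0,"ty": 0,"tz": -0.48,"rx": 0,"ry": 0,"rz": -0.1},{"tx": 0,"ty": 0,"tz": -0.48,"rx": 0,"ry": 0,"rz": -0.1},{"tx": 0,"ty": 0,"tz": -0.48,"rx": 0,"ry": 0,"rz": -0.1}])

```text
time: 17.3
tool_pos: [547.1, 130.3, 107.0]
tcp_rot: [3.141, 0.001, -0.314]
contact_force: [-2.7, -0.9, 3.2]
grip_width: 45.4
finger_force: 30.0
```

```bash
python3 s.py
```

```text
{'time': 17.3, 'tool_pos': [547.13, 130.27, 106.95], 'tcp_rot': [3.14, 0.0, -0.31], 'contact_force': [-2.73, -0.93, 3.22], 'moment': [-0.08, 0.53, 0.1], 'grip_width': 45.43, 'finger_force': 30.0} 1.982670242477202
```

Request:
carry_out(plan=[{"tx": 0,"ty": 0,"tz": -0.38,"rx": 0,"ry": 0,"rz": -0.08},{"tx": 0,"ty": 0,"tz": -0.38,"rx": 0,"ry": 0,"rz": -0.08},{"tx": 0,"ty": 0,"tz": -0.38,"rx": 0,"ry": 0,"rz": -0.08}])

```text
time: 17.6
tool_pos: [547.2, 130.3, 105.8]
tcp_rot: [3.141, 0.001, -0.553]
contact_force: [-3.1, -0.3, 2.8]
grip_width: 45.3
finger_force: 30.0
```

```bash
python3 s.py
```

```text
{'time': 17.6, 'tool_pos': [547.15, 130.34, 105.81], 'tcp_rot': [3.14, 0.0, -0.55], 'contact_force': [-3.09, -0.28, 2.84], 'moment': [0.01, 0.54, 0.04], 'grip_width': 45.26, 'finger_force': 30.0} 2.22185175616738
```

Request:
carry_out(plan=[{"tx": 0,"ty": 0,"tz": -0.29,"rx": 0,"ry": 0,"rz": -0.06},{"tx": 0,"ty": 0,"tz": -0.29,"rx": 0,"ry": 0,"rz": -0.06},{"tx": 0,"ty": 0,"tz": -0.29,"rx": 0,"ry": 0,"rz": -0.06}])

```text
time: 17.9
tool_pos: [547.3, 130.4, 105.3]
tcp_rot: [3.141, 0.001, -0.731]
contact_force: [-3.9, -1.6, 6.0]
grip_width: 45.0
finger_force: 30.0
```

```bash
python3 s.py
```

```text
{'time': 17.9, 'tool_pos': [547.26, 130.37, 105.28], 'tcp_rot': [3.14, 0.0, -0.73], 'contact_force': [-3.9, -1.58, 6.05], 'moment': [0.07, 0.73, 0.91], 'grip_width': 45.03, 'finger_force': 30.0} 2.4001096562716455
```

Request:
carry_out(plan=[{"tx": 0,"ty": 0,"tz": 0,"rx": 0,"ry": 0,"rz": 0},{"tx": 0,"ty": 0,"tz": 0,"rx": 0,"ry": 0,"rz": 0}])

```text
time: 18.1
tool_pos: [547.2, 130.4, 105.3]
tcp_rot: [3.141, 0.0, -0.729]
contact_force: [-5.5, 0.1, 5.6]
grip_width: 44.9
finger_force: 30.0
```

```bash
python3 s.py
```

```text
{'time': 18.1, 'tool_pos': [547.22, 130.37, 105.27], 'tcp_rot': [3.14, 0.0, -0.73], 'contact_force': [-5.54, 0.12, 5.64], 'moment': [0.03, 0.7, 0.65], 'grip_width': 44.92, 'finger_force': 30.0} 2.397479408297549
```

The turning moment holds at 0.65 N m, which is firm. I'll open the gripper and lift clear.

Request:
carry_out(plan=[{"tx": 0,"ty": 0,"tz": 0,"rx": 0,"ry": 0,"rz": 0},{"tx": 0,"ty": 0,"tz": 0,"rx": 0,"ry": 0,"rz": 0},{"tx": 0,"ty": 0,"tz": 0,"rx": 0,"ry": 0,"rz": 0},{"tx": 0,"ty": 0,"tz": 0,"rx": 0,"ry": 0,"rz": 0},{"tx": 0,"ty": 0,"tz": 0,"rx": 0,"ry": 0,"rz": 0},{"tx": 0,"ty": 0,"tz": 0,"rx": 0,"ry": 0,"rz": 0},{"tx": 0,"ty": 0,"tz": 10,"rx": 0,"ry": 0,"rz": 0},{"tx": 0,"ty": 0,"tz": 20,"rx": 0,"ry": 0,"rz": 0},{"tx": 0,"ty": 0,"tz": 30,"rx": 0,"ry": 0,"rz": 0},{"tx": 0,"ty": 0,"tz": 30,"rx": 0,"ry": 0,"rz": 0},{"tx": 0,"ty": 0,"tz": 20,"rx": 0,"ry": 0,"rz": 0},{"tx": 0,"ty": 0,"tz": 10,"rx": 0,"ry": 0,"rz": 0}], gripper=0)

```text
time: 19.3
tool_pos: [548.7, 130.4, 227.9]
tcp_rot: [-3.139, -0.003, -0.73]
contact_force: [0.2, 0.6, 0.5]
grip_width: 92.3
finger_force: 0.0
```

Request:
carry_out(plan=[{"tx": 0,"ty": -15,"tz": 0,"rx": 0,"ry": 0,"rz": 0.1},{"tx": -15,"ty": -20,"tz": 0,"rx": 0,"ry": 0,"rz": 0.14},{"tx": -20,"ty": -20,"tz": 0,"rx": 0,"ry": 0,"rz": 0.14},{"tx": -20,"ty": -10,"tz": 0,"rx": 0,"ry": 0,"rz": 0.14},{"tx": -20,"ty": -5,"tz": 0,"rx": 0,"ry": 0,"rz": 0.14},{"tx": -15,"ty": 0,"tz": 0,"rx": 0,"ry": 0,"rz": 0.14},{"tx": 0,"ty": 0,"tz": 0,"rx": 0,"ry": 0,"rz": 0.14},{"tx": 0,"ty": 0,"tz": 0,"rx": 0,"ry": 0,"rz": 0},{"tx": 0,"ty": 0,"tz": 0,"rx": 0,"ry": 0,"rz": 0},{"tx": 0,"ty": 0,"tz": 0,"rx": 0,"ry": 0,"rz": 0}])

```text
time: 20.3
tool_pos: [458.0, 60.3, 224.8]
tcp_rot: [3.142, 0.0, 0.207]
contact_force: [0.2, 0.4, -0.2]
grip_width: 91.9
finger_force: 0.0
```

```bash
python3 s.py; python3 -c "
from h import *
wrist('w7')"
```

```text
{'time': 20.3, 'tool_pos': [457.96, 60.34, 224.83], 'tcp_rot': [3.14, 0.0, 0.21], 'contact_force': [0.23, 0.4, -0.18], 'moment': [-0.03, -0.02, 0.01], 'grip_width': 91.85, 'finger_force': 0.0} 1.32879910118474
```

View pics/w7.png

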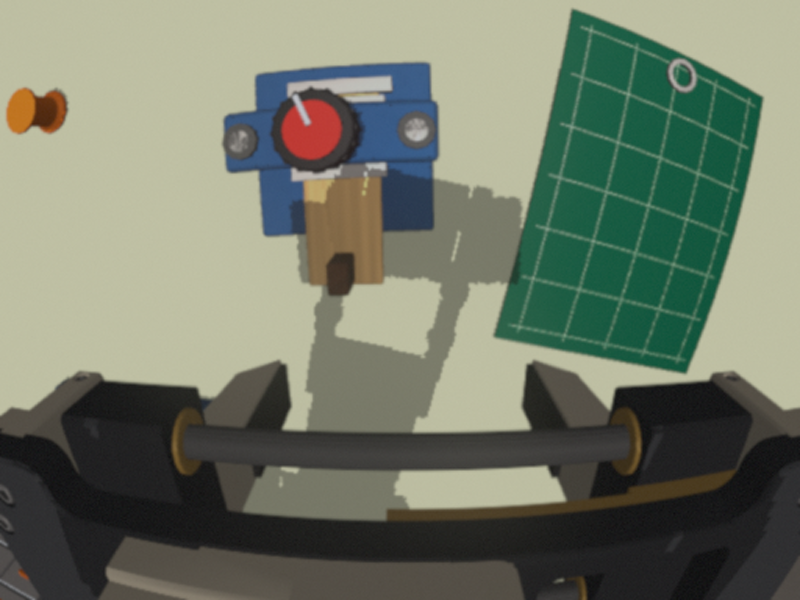

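The board sits in the press with its grip end at (307,283)-(383,284), and the keyring at (683,75) and the spool are where they were. I'll check the board's position and the knob line's angle numerically.

```bash
python3 -c "
from h import *
def p(n,u,v,z):
    e=wplane(n,u,v,z)-[549,130,0];return np.round([e[0]*.9755+e[1]*.22,-e[0]*.22+e[1]*.9755],1)
print('board end corners (press frame)',p('w7',307,283,28),p('w7',383,284,28))
print('board sides at bridge',p('w7',303,185,28),p('w7',383,185,28))
def ang(n,a,b,z):
    d=wplane(n,*b,z)-wplane(n,*a,z);return np.arctan2(d[1],d[0])
a0=ang('w5',(406,60),(396,220),148);a1=ang('w7',(309,122),(296,96),136);print('line turned cw by',(a0-a1)%(2*np.pi))
"
```

```text
board end corners (press frame) [-114.1   32.5] [-116.1  -28.8]
board sides at bridge [-35.7  31. ] [-38.1 -30.7]
line turned cw by 2.64979990824053
```

The board is home at about x = -115 with y centred, and the knob turned about 2.65 rad and stayed there. Handing in.

```bash
python3 -c "
from plant import bot
print(bot.close_job())"
```

```text
the job is handed in; nothing more can be done
None
```

The board lies home against the stop in the middle-sized press, released and clamped (0.65 N m at the knob, let go); the keyring and spool looked undisturbed in the last picture, the awl and glue jar were not re-checked, and the job was handed in with no verdict shown.

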